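Click the green filter into the lamp's beam

ROBOT

A 7-joint arm with a two-finger parallel gripper is mounted at the origin on the work surface. World frame = base frame: x ahead of the robot, y to its left, z up, the work surface at z = 0. Lengths are in mm, angles in rad, forces in N, time in s.
With the tool pointing down it reaches from about 400 to 875 mm from the base axis. Payload 4.4 kg.
Tool frame: the origin (TCP) lies at the very end of the fingers, on their centre line; the grasp point (between the pads) lies 19 mm behind it; y points along the fingers, z is the direction in which the jaws open and shut, and the axes are right-handed (so a half turn about y gives the same grasp; the last joint's range is limited). The gripper opens to 85 mm and grips with 20 to 120 N. Pads are 22 mm wide; open, the fingers measure 114 mm over their backs; the gripper's body (76 mm by 85 mm) begins 54 mm behind the grasp point. The pads swing forward as they close: fully open they stand 13 mm farther back than shut.
Start: joints at [-0.066, 0.628, 0.038, 1.517, -0.027, 0.996, -0.02], TCP at [650.014, 0.027, 231.313] pointing down, gripper open.
Joint ranges: [-3.06, 3.06], [-0.37, 2.12], [-1.25, 1.32], [0.18, 2.47], [-1.1, 4.24], [0.23, 1.98], [-2.94, 2.94]. Speed limits (rad/s): [2.57, 2.57, 3.14, 3.14, 3.14, 3.14, 3.14].

INTERFACE

Orientations are given as [roll, pitch, yaw] about the fixed x, y, z axes, in that order (R = Rz(yaw) Ry(pitch) Rx(roll)).
In Python, from cell import * gives the robot as it stands.
- The arm moves only by the tool apply_moves, never from a script. Its argument "targets" is a list of rows, each a list of 6 numbers: the shift along the tool's x, y, z in units of 40 mm (1.0 is 40 mm), then the turn, a rotation vector about the tool's x, y, z in units of 8 degrees (1.0 is 8 degrees). A call has 1 to 12 rows; each row shifts and turns the commanded pose from where the row before left it, along the tool's axes as they then stand; what a row does not reach is not made up. A row lasts 1/8 s, in which the tool goes at most 62.5 mm and 10.7 degrees, less where a joint would pass 70% of its speed; a pose out of reach is approached as far as the arm can. A call is refused whole if a number of a shift passes 1 or a number of a turn 1, either way. A call with a gripper value outside its range is refused whole. "jaw" is the gripper command: -1 is shut, 1 is fully open, values between are in proportion, set as the call begins (left out, the last holds). The fingers move at their own pace and stop on an object; the grip force is fixed at half the most. Time passes only in rows, so rows that do not move let the fingers close. It gives the time, the measured TCP pose, the force and the opening at its end, in the units of the state.
- read_state(): the state, without advancing time (a new reading comes with each control period).
- get_image(name): name is "scene" or "side" or "wrist"; returns the picture (420x560x3 uint8, red, green, blue); there is no depth.
- calibration(name): a dict with "fx", "fy", "cx", "cy" (pixels), "world_from_camera" (4x4, takes a point from camera to world coordinates). Camera axes: x right, y down, z forward; pixel columns grow to the right and rows downward; lengths in mm; the calibration is good to about 2 mm. A picture is of the moment at which its call begins: read the wrist's pose just before it. calibration takes no time and is no camera call; for the wrist camera it gives the pose at the moment of the call.
- finish_job(): hands the job in, once; it reports no verdict.
The state is a dict: "clock": time; "qpos": joint angles; "qd": joint speeds; "tau": joint torques, N m; "eef_pos": TCP position; "tool_rot": TCP orientation; "force": force on the tool from outside, world axes, zero at the start; "torque": the same for the moment, N m; "width": finger opening in mm.
Only numpy, scipy, OpenCV 4.12 (cv2) and the standard library are available. Lean on these libraries where they do the work, as an engineer would, in place of code of your own. Each camera call takes 0.05 s, during which the arm holds its last target. There are 200 camera calls.

TASK

Turn the filter wheel on the lamp stand until the green filter is clicked in under the lamp: push the wheel round by its upright tabs with the fingertips, as often as it takes. Push gently, do not pinch or grip the wheel or its tabs, leave everything else on the bench where it is, and finish clear of the wheel.

Things in the scene. Friction and masses are not known exactly. Their poses are not given: they have to be found in the camera images.
- wheel: filter wheel lying flat on the stand: aluminium disc 114 mm across, 10 mm thick, turning endlessly either way about its vertical axis (z). Origin on the axis at the disc's underside, 88 mm above the bench; x points to the green filter and tab. Six filters and tabs every 60 degrees; counter-clockwise from above: green, yellow, red, black, blue, white
- hub (a point): centre of the disc's top face, 98 mm above the bench. Under it a spring roller on a star cam makes six clicks 60 degrees apart, one filter in the beam at each. Some 3 N on a tab starts the wheel; it resists for 30 degrees, then snaps on to the next click by itself. Let go sooner, it springs back; let go, it always ends in a click
- green_tab (a point): middle of the green tab's top edge, 70 mm from the wheel's axis, 119 mm above the bench. All six tabs are alike: upright paddles beside their filters, 60 to 80 mm from the axis, 5 mm thick along the turning direction, on a low foot (top 101 mm above the bench), so 18 mm stand free
- green_filter (a point): centre of the green glass (25 mm across) on the disc's upper side, 38 mm from the wheel's axis, 100 mm above the bench, at the same angle as the green tab
- beam (a point): point on the lamp's vertical beam where a filter's centre belongs, fixed to the stand, 38 mm from the wheel's axis, 100 mm above the bench. Seen from the axis it lies in the direction of the lamp column
- stand: black base plate bolted to the bench, 200 x 90 x 12 mm. Origin on the wheel's axis at bench height; x points to the lamp column, a steel post 25 mm across and 227 mm tall, 108 mm from the axis. The lamp hangs over the beam: snout 28 mm across from 104 mm up, finned head 46 mm across from 134 to 194 mm. Its arm (underside 140 mm up) clears the tabs. The wheel's other sides are open
- lens_tube: black lens tube, upright cylinder 31 mm in diameter, 50 mm tall, standing loose, close beside the stand; origin at the centre of its underside; not to be moved
- filter_cell: spare filter cell lying flat, black ring with orange glass, 31 mm in diameter, 10 mm tall, close beside the stand; origin at the centre of its underside; not to be moved
- gauge_long: polished steel gauge block standing on edge, 35 x 9 x 30 mm tall, near the open side of the stand; origin at the centre of its underside; not to be moved
- gauge_square: polished steel gauge block lying flat, 35 x 35 x 9 mm tall, on the paper sheet; origin at the centre of its underside; not to be moved
- gauge_small: polished steel gauge block, 30 x 9 x 12 mm tall, on the paper sheet; origin at the centre of its underside; not to be moved
- driver: screwdriver with red handle lying flat, 170 mm long along its x; origin at the centre of its underside; not to be moved
- bottle: amber bottle with black cap, 44 mm in diameter, 90 mm tall, standing loose; origin at the centre of its underside; not to be moved
There are look-alikes about, which are no part of the job. Leave any orange or pink look-alike of the stand alone.

How it is judged (in metres and radians):
At the end, for the whole second after the job is handed in: The green filter rests in its click with its centre within 3 mm of the lamp's beam, the wheel is still, and none of the seven loose things has moved by more than 15 mm (horizontal distance between green_filter and beam below 0.003 m and angular speed of wheel below 0.05 rad/s and distance of each of lens_tube, filter_cell, gauge_long, gauge_square, gauge_small, driver, bottle from where it was at the start of the episode below 0.015 m); the robot touches nothing.
It fails at once if the wheel or a tab is pinched, gripped or shoved hard (more than 20 N between the robot and the wheel) (contact force between any of the fingers, the arm and wheel above 20 N).
It fails at once if one of the loose things on the bench is lifted, carried or knocked by more than 15 mm (distance of any of lens_tube, filter_cell, gauge_long, gauge_square, gauge_small, driver, bottle from where it was at the start of the episode above 0.015 m).
It also fails if it takes over 56 s, if anything falls off the work surface, if the arm or the gripper's body presses on something with over 40 N, if the wrist force passes 120 N, or if a joint passes its speed limit or range.

## Working session

There is one attempt and no reset: what is moved stays moved. The work goes in short steps, Python scripts to look and compute and a tool call to move; the robot and the scene stay as the last step left them, time stands still between calls to the robot, and variables do not carry over. Pictures are saved under pics/ and viewed, about 8 in all and at most 12, crops included, and the job is handed in when it is done.

Besides the shell and the picture viewer there is one more tool, called after "Call:" by a JSON object that holds its "api" and its "payload", one argument or row to a line. apply_moves: Moves the arm, as the interface text tells. Its arguments: {"type":"object","properties":{"targets":{"type":"array"},"jaw":{"type":"number"}},"required":["targets"]}

```bash
ls; mkdir -p pics; python3 - <<'E'
from cell import *
import cv2
for n in ["scene","side"]:
    im=get_image(n); cv2.imwrite(f"pics/{n}0.png",im[:,:,::-1])
    c=calibration(n); print(n,c)
print(read_state())
E
```

```text
pics
scene {'fx': 440.18222780704446, 'fy': 440.18222780704446, 'cx': 280.3567612859241, 'cy': 210.60980469661004, 'world_from_camera': array([[-7.21270415e-01,  5.08545169e-01, -4.70266733e-01,
         1.05477762e+03],
       [ 6.92652588e-01,  5.28402734e-01, -4.90940876e-01,
         5.61623679e+02],
       [-1.17538340e-03, -6.79832599e-01, -7.33366386e-01,
         9.53453187e+02],
       [ 0.00000000e+00,  0.00000000e+00,  0.00000000e+00,
         1.00000000e+00]])}
side {'fx': 410.9047020214653, 'fy': 410.9047020214653, 'cx': 281.465305993329, 'cy': 222.36056806833466, 'world_from_camera': array([[ 9.67859736e-01, -1.88479049e-01,  1.66502792e-01,
         3.47415492e+02],
       [-2.51378639e-01, -7.05282237e-01,  6.62861785e-01,
        -6.69279534e+02],
       [-7.50409741e-03, -6.83412478e-01, -7.29993886e-01,
         8.12739193e+02],
       [ 0.00000000e+00,  0.00000000e+00,  0.00000000e+00,
         1.00000000e+00]])}
{'clock': 0.1, 'qpos': array([-0.06577566,  0.62925392,  0.03848139,  1.51827527, -0.02701346,
        0.99631374, -0.02001664]), 'qd': array([ 3.95463327e-04, -2.66839748e-03, -1.04807878e-03, -4.15958344e-03,
        6.38879442e-05,  2.66070721e-04, -1.01209298e-03]), 'tau': array([ 3.65140630e-03, -5.64529252e+01,  1.23032581e+00, -1.93971133e+01,
        1.11524854e-02,  5.46943455e-03, -1.37002465e-05]), 'eef_pos': array([ 6.49431107e+02, -3.06984741e-03,  2.30479215e+02]), 'tool_rot': array([-1.57252741e+00, -2.80780043e-05, -1.57087441e+00]), 'force': array([-0.69680714, -0.45638797, -0.00598252]), 'torque': array([-0.05692015,  0.00160023, -0.02456277]), 'width': 85.47062576287587}
```

View pics/scene0.png

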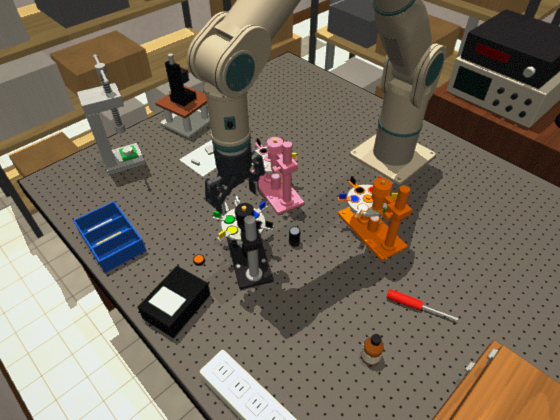

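View pics/side0.png

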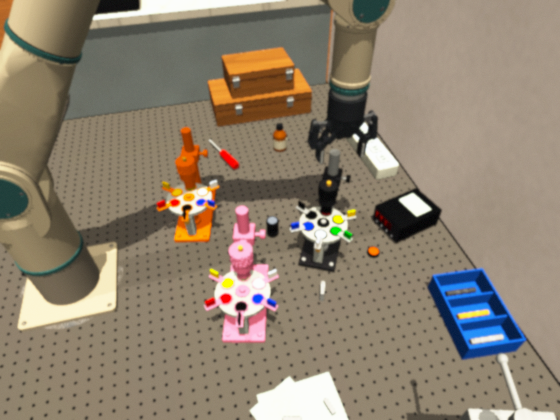

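The scene view shows three stands: black at (245,235), pink at (283,175), orange at (378,215). In the side view they are at (322,228), (243,290) and (190,195). The black one fits the description, because it has a black base and a grey column with an aluminium disc. I'll confirm it in an enlarged crop.

```bash
cat > h.py <<'E'
from cell import *
import cv2, numpy as np
def ray(n,u,v,c=None):
    c=c or calibration(n); T=c["world_from_camera"]
    d=T[:3,:3]@np.array([(u-c["cx"])/c["fx"],(v-c["cy"])/c["fy"],1]); return T[:3,3],d
def onz(n,u,v,z,c=None):
    o,d=ray(n,u,v,c); return o+d*(z-o[2])/d[2]
def proj(n,p,c=None):
    c=c or calibration(n); T=c["world_from_camera"]; q=T[:3,:3].T@(np.array(p,float)-T[:3,3])
    return c["cx"]+c["fx"]*q[0]/q[2], c["cy"]+c["fy"]*q[1]/q[2]
E
python3 - <<'E'
from h import *
a=cv2.imread("pics/scene0.png")[180:300,185:315]; b=cv2.imread("pics/side0.png")[140:280,260:390]
a=cv2.resize(a,(400,369),interpolation=cv2.INTER_CUBIC); b=cv2.resize(b,(400,431),interpolation=cv2.INTER_CUBIC)
o=np.zeros((431,800,3),np.uint8); o[:369,:400]=a;o[:,400:]=b; cv2.imwrite("pics/crop0.png",o)
# coloured blobs on black stand
for n,(x0,x1,y0,y1) in {"scene":(185,315,180,300),"side":(260,390,140,280)}.items():
    im=cv2.imread(f"pics/{n}0.png"); h=cv2.cvtColor(im,cv2.COLOR_BGR2HSV)
    for nm,lo,hi in [("green",(45,120,60),(80,255,255)),("yellow",(22,120,100),(35,255,255)),("blue",(105,120,60),(130,255,255)),("red",(0,150,80),(6,255,255)),("orange",(7,170,120),(18,255,255))]:
        m=cv2.inRange(h,lo,hi); k=np.zeros_like(m); k[y0:y1,x0:x1]=m[y0:y1,x0:x1]
        N,_,st,ce=cv2.connectedComponentsWithStats(k)
        for i in range(1,N):
            if st[i,4]>=8: print(n,nm,st[i,4],ce[i].round(1),"z100:",onz(n,*ce[i],100)[:2].round(1),"z112:",onz(n,*ce[i],112)[:2].round(1))
E
```

```text
scene green 38 [216.6 213.7] z100: [ 636.  -117.9] z112: [ 641.9 -108.4]
scene green 54 [229.2 219. ] z100: [623.8 -80.4] z112: [629.9 -71.3]
scene yellow 62 [231.8 229.3] z100: [641.6 -48.6] z112: [647.4 -40. ]
scene yellow 43 [221.3 233.8] z100: [670.2 -55.4] z112: [675.6 -46.8]
scene blue 35 [262.3 204.3] z100: [526.5 -59.9] z112: [533.9 -51.2]
scene blue 29 [255.1 214. ] z100: [563.7 -46.8] z112: [570.6 -38.2]
scene orange 64 [198.3 258.4] z100: [758.  -33.6] z112: [762.2 -25.2]
side green 66 [334.9 230.2] z100: [624.2 -78.5] z112: [619.5 -88.4]
side green 48 [347.8 234.1] z100: [648.7 -97.5] z112: [ 643.6 -107.1]
side yellow 9 [328.3 182.1] z100: [664.5  85.7] z112: [659.2  73. ]
side yellow 60 [351.  212.3] z100: [681.4 -33.3] z112: [675.8 -44. ]
side yellow 72 [337.6 219. ] z100: [642.4 -46.1] z112: [637.4 -56.6]
side blue 44 [294.7 224.9] z100: [538. -38.] z112: [534.8 -48.7]
side blue 61 [308.2 225.6] z100: [568.3 -48.5] z112: [564.6 -58.9]
side red 9 [381. 217.] z100: [745.2 -66.7] z112: [738.5 -76.8]
side orange 83 [373.  250.8] z100: [ 685.1 -158.6] z112: [ 679.4 -167.2]
```

View pics/crop0.png

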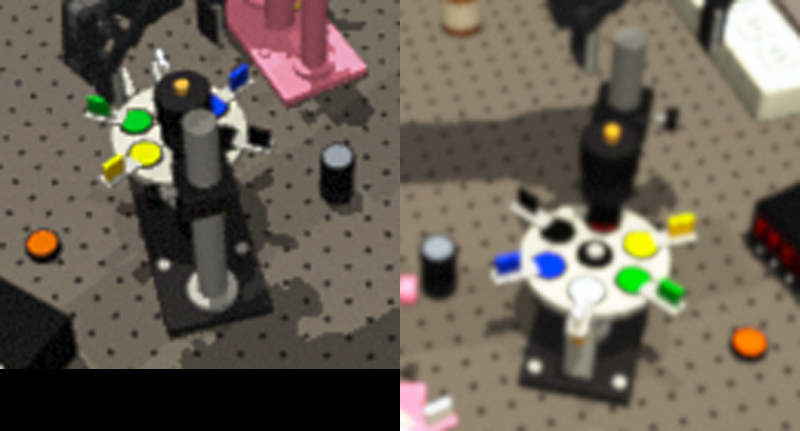

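The crop confirms it: the black stand carries the aluminium disc.

- **Hub:** opposite filters (yellow and blue) put it at about (604,-48). Yellow's centre is at +0.7° and 38 mm radius, which matches the given size.
- **Filters:** yellow is at about 0° and green at about -60°. Red is under the lamp at +60°, the column's direction.
- **Plan:** turn counter-clockwise two clicks. I'll push the tab at -120° towards -85°, twice, with the fingers shut. That side is open and away from the lamp.

Call:
{"api": "apply_moves", "payload": {
  "targets": [
    [0.3,0,-0.38,0,0,0],
    [0.3,0,-0.38,0,0,0],
    [0.3,0,-0.38,0,0,0],
    [0.3,0,-0.38,0,0,0],
    [0.3,0,-0.38,0,0,0],
    [0.3,0,-0.38,0,0,0],
    [0.3,0,-0.38,0,0,0],
    [0,0.4,0,0,0,0],
    [0,0.4,0,0,0,0],
    [0,0.4,0,0,0,0],
    [0,0.4,0,0,0,0],
    [0,0,0,0,0,0]
  ],
  "jaw": -1
}}

```text
clock: 1.6
eef_pos: [542.6, -83.9, 165.9]
tool_rot: [-1.574, 0.0, -1.571]
force: [-0.1, -0.5, -0.6]
width: 0.1
```

```bash
python3 - <<'E'
from h import *
s=read_state(); print(s["clock"],s["eef_pos"].round(1),s["tool_rot"].round(3),s["force"].round(2),s["width"])
a=get_image("side"); b=get_image("wrist"); c=calibration("wrist")
for p in [(604,-48,98),(569,-109,119),(534,-48,119),s["eef_pos"]]: print(np.round(proj("wrist",p,c)),np.round(proj("side",p)))
a=cv2.resize(a[150:290,240:380],(420,420),interpolation=cv2.INTER_CUBIC); b=cv2.resize(b,(380,285))
o=np.zeros((420,800,3),np.uint8); o[:,:420]=a;o[:285,420:]=b; cv2.imwrite("pics/p1.png",o[:,:,::-1])
E
```

```text
1.6 [542.6 -83.9 165.9] [-1.574  0.    -1.571] [-0.1  -0.51 -0.61] 0.14355937264456128
[384. 169.] [323. 223.]
[328. 273.] [317. 239.]
[270. 178.] [294. 223.]
[285. 277.] [303. 219.]
```

View pics/p1.png

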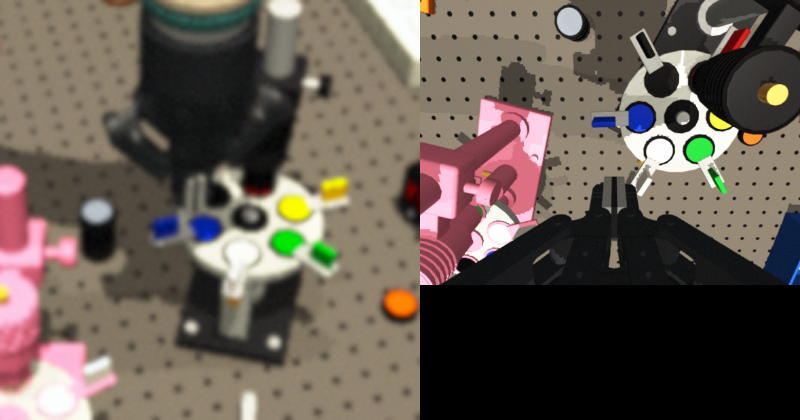

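Wrist view: the hub is at about (387,174) in full pixels against a predicted (384,169), and the fingers are well behind the white tab. Pink is near on the left, so I'll check its clearance before going down.

```bash
python3 - <<'E'
from h import *
for n in ["scene","side"]:
    im=cv2.imread(f"pics/{n}0.png"); h=cv2.cvtColor(im,cv2.COLOR_BGR2HSV); m=cv2.inRange(h,(150,50,90),(178,200,255))
    ys,xs=np.nonzero(m); print(n,xs.min(),xs.max(),ys.min(),ys.max())
print("side pink hub",onz("side",243,291,98)); print("column top",onz("side",242,212,227),onz("scene",287,147,227)); print("head top",onz("side",240,248,194),onz("scene",276,142,194))
E
```

```text
scene 251 358 137 213
side 196 278 199 342
side pink hub [ 385.053349   -187.46607961   98.        ]
column top [411.82421003 -89.50690271 227.        ] [420.39966395 -75.27600318 227.        ]
head top [ 393.1654647  -152.87165645  194.        ] [ 398.2142217  -140.65250907  194.        ]
```

Pink's column is at about (416,-82), 127 mm from the tool, so there is room. Descending to z of about 106.

Call:
{"api": "apply_moves", "payload": {
  "targets": [
    [0,0.4,0,0,0,0],
    [0,0.4,0,0,0,0],
    [0,0.3,0,0,0,0],
    [0,0.2,0,0,0,0],
    [0,0.2,0,0,0,0],
    [0,0,0,0,0,0]
  ]
}}

```text
clock: 2.45
eef_pos: [543.3, -83.9, 106.7]
tool_rot: [-1.572, 0.0, -1.571]
force: [0.2, 0.6, -0.4]
width: 0.1
```

Call:
{"api": "apply_moves", "payload": {
  "targets": [
    [0.09,0,0.09,0,0,0],
    [0.09,0,0.09,0,0,0],
    [0.09,0,0.09,0,0,0],
    [0.09,0,0.09,0,0,0],
    [0.08,0,0.09,0,0,0],
    [0.08,0,0.09,0,0,0]
  ]
}}

```text
clock: 3.2
eef_pos: [564.6, -103.8, 107.0]
tool_rot: [-1.573, 0.001, -1.57]
force: [-2.4, 2.3, 0.0]
width: 0.2
```

In contact at about 3 N. Carrying on.

Call:
{"api": "apply_moves", "payload": {
  "targets": [
    [0.05,0,0.1,0,0,0],
    [0.05,0,0.1,0,0,0],
    [0.05,0,0.1,0,0,0],
    [0.04,0,0.1,0,0,0],
    [0.03,0,0.1,0,0,0]
  ]
}}

```text
clock: 3.82
eef_pos: [585.8, -114.2, 107.4]
tool_rot: [-1.57, -0.001, -1.571]
force: [-1.1, 0.8, 0.5]
width: -0.2
```

Call:
{"api": "apply_moves", "payload": {
  "targets": [
    [0,0,0.1,0,0,0],
    [0,0,0.1,0,0,0]
  ]
}}

```text
clock: 4.08
eef_pos: [593.9, -114.2, 107.5]
tool_rot: [-1.57, -0.001, -1.571]
force: [0.6, -0.9, 0.3]
width: 0.1
```

```bash
cat >> h.py <<'E'
def blobs(n):
    im=get_image(n); h=cv2.cvtColor(im,cv2.COLOR_RGB2HSV); x0,x1,y0,y1=dict(scene=(195,290,190,250),side=(285,362,190,250))[n]
    for nm,lo,hi in [("green",(45,120,60),(80,255,255)),("yellow",(22,120,100),(35,255,255)),("blue",(105,120,60),(130,255,255)),("red",(0,150,80),(6,255,255))]:
        m=cv2.inRange(h,lo,hi); k=np.zeros_like(m); k[y0:y1,x0:x1]=m[y0:y1,x0:x1]
        N,_,st,ce=cv2.connectedComponentsWithStats(k)
        for i in range(1,N):
            if st[i,4]>=8:
                d=onz(n,*ce[i],100)[:2]-(604,-48); print(n,nm,st[i,4],"r%.0f ang%.0f"%(np.hypot(*d),np.degrees(np.arctan2(d[1],d[0]))))
    return im
E
python3 - <<'E'
from h import *
blobs("side"); blobs("scene"); print(read_state()["force"])
E
```

```text
side green 50 r73 ang-15
side yellow 8 r78 ang-116
side blue 81 r48 ang-148
side red 30 r83 ang90
scene green 42 r70 ang-32
scene green 58 r38 ang-24
scene yellow 47 r42 ang29
scene blue 17 r82 ang-140
scene red 35 r63 ang103
[ 0.38727758  0.22348192 -0.88853036]
```

The wheel has turned about 36° and may be mid-snap. I'll let it settle for a few still rows.

Call:
{"api": "apply_moves", "payload": {
  "targets": [
    [0,0,0,0,0,0],
    [0,0,0,0,0,0],
    [0,0,0,0,0,0]
  ]
}}

```text
clock: 4.55
eef_pos: [593.2, -113.6, 107.4]
tool_rot: [-1.571, 0.0, -1.571]
force: [0.5, 0.1, -0.4]
width: 0.3
```

```bash
python3 - <<'E'
from h import *
im=blobs("scene"); print(read_state()["force"])
E
```

```text
scene green 61 r37 ang-1
scene green 40 r66 ang-7
scene blue 15 r83 ang-119
scene red 37 r39 ang123
scene red 40 r67 ang130
[-0.53665313 -1.02759901 -0.01884545]
```

First click done: green is at about 0°, blue at -120° and red at 120°. Now lift, go back, come down and repeat.

Call:
{"api": "apply_moves", "payload": {
  "targets": [
    [0,-0.4,0,0,0,0],
    [0,-0.6,0,0,0,0],
    [-0.37,0,-0.62,0,0,0],
    [-0.37,0,-0.62,0,0,0],
    [0,0,0,0,0,0],
    [0,0.4,0,0,0,0],
    [0,0.3,0,0,0,0],
    [0,0.2,0,0,0,0],
    [0,0.1,0,0,0,0],
    [0,0,0,0,0,0]
  ]
}}

```text
clock: 5.85
eef_pos: [543.5, -84.1, 106.9]
tool_rot: [-1.571, 0.0, -1.571]
force: [0.3, -0.2, 0.1]
width: 0.1
```

Call:
{"api": "apply_moves", "payload": {
  "targets": [
    [0.09,0,0.09,0,0,0],
    [0.09,0,0.09,0,0,0],
    [0.09,0,0.09,0,0,0],
    [0.09,0,0.09,0,0,0],
    [0.08,0,0.09,0,0,0],
    [0.08,0,0.09,0,0,0]
  ]
}}

```text
clock: 6.6
eef_pos: [564.7, -103.8, 107.1]
tool_rot: [-1.573, 0.001, -1.57]
force: [-1.6, 3.8, -0.6]
width: -0.2
```

Call:
{"api": "apply_moves", "payload": {
  "targets": [
    [0.05,0,0.1,0,0,0],
    [0.05,0,0.1,0,0,0],
    [0.05,0,0.1,0,0,0],
    [0.04,0,0.1,0,0,0],
    [0.03,0,0.1,0,0,0]
  ]
}}

```text
clock: 7.22
eef_pos: [585.8, -114.3, 107.4]
tool_rot: [-1.57, -0.001, -1.571]
force: [-0.5, 0.9, -0.5]
width: 0.1
```

Call:
{"api": "apply_moves", "payload": {
  "targets": [
    [0,0,0.1,0,0,0],
    [0,0,0.1,0,0,0],
    [0,0,0,0,0,0],
    [0,0,0,0,0,0],
    [0,0,0,0,0,0],
    [0,0,0,0,0,0]
  ]
}}

```text
clock: 7.98
eef_pos: [593.2, -113.6, 107.3]
tool_rot: [-1.571, 0.0, -1.571]
force: [0.5, -0.2, -0.7]
width: -0.4
```

```bash
python3 - <<'E'
from h import *
blobs("scene"); print(read_state()["force"])
E
```

```text
scene yellow 40 r40 ang124
scene yellow 49 r66 ang130
scene blue 40 r76 ang-65
scene blue 54 r38 ang-58
scene red 34 r79 ang-171
scene red 21 r42 ang179
[0.62207596 0.3204814  0.0589957 ]
```

Blue is at -58°, yellow at 124° and red at 179°, so green is at about +60° in the beam. Lifting clear, moving away and settling.

Call:
{"api": "apply_moves", "payload": {
  "targets": [
    [0,-0.4,0,0,0,0],
    [0,-0.6,0,0,0,0],
    [0,-0.8,0,0,0,0],
    [0,-0.8,0,0,0,0],
    [0.5,-0.4,0,0,0,0],
    [0.5,0,0,0,0,0],
    [0.5,0,0,0,0,0],
    [0,0,0,0,0,0],
    [0,0,0,0,0,0],
    [0,0,0,0,0,0]
  ]
}}

```text
clock: 9.28
eef_pos: [593.2, -172.3, 226.8]
tool_rot: [-1.572, 0.001, -1.569]
force: [-0.7, 0.2, 0.1]
width: -0.1
```

```bash
python3 - <<'E'
from h import *
a=blobs("side"); b=blobs("scene"); s=read_state(); print(s["clock"],s["eef_pos"],s["force"])
o=np.hstack([a[140:290,190:390],b[150:300,150:350]]); o=cv2.resize(o,(800,300),interpolation=cv2.INTER_CUBIC)
cv2.imwrite("pics/end.png",o[:,:,::-1])
E
```

```text
side yellow 50 r79 ang114
side yellow 72 r38 ang119
side blue 65 r37 ang-57
side blue 42 r66 ang-49
side red 50 r67 ang171
side red 65 r36 ang-179
scene yellow 41 r39 ang125
scene yellow 49 r66 ang130
scene blue 42 r76 ang-65
scene blue 54 r38 ang-58
scene red 35 r79 ang-171
scene red 21 r42 ang179
9.375 [ 593.28126537 -172.5910972   227.11549034] [-0.65934409 -0.18417148 -0.112284  ]
```

View pics/end.png

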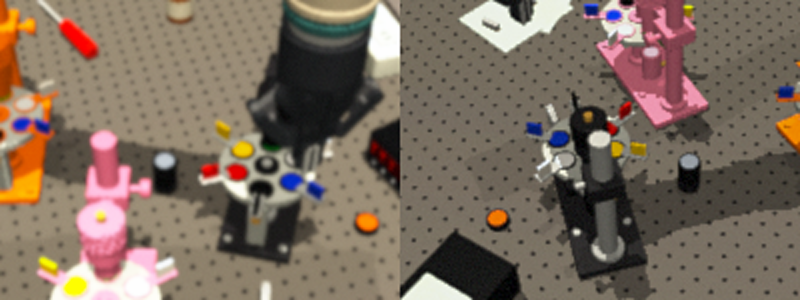

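The final picture shows green under the lamp snout (dark green at about (270,145) in the left half). The other filters sit where one click should put them, the loose things are in place and the gripper is clear. Handing in.

```bash
python3 -c "
from cell import *
print(finish_job())"
```

```text
the job is handed in; nothing more can be done
None
```

The green filter is clicked in under the lamp, and I handed the job in at about 9.4 s of the 56 s. I turned the black stand's wheel two clicks counter-clockwise with the shut fingertips. Each click was one slow push on the tab nearest -120°, white first and then blue. The highest force I read was about 4 N, sampled at the end of each move call.

**Last checks:**
- **Wheel angle:** blue is at about -58°, yellow at 119–125° and red at about 179°. That puts green at about +60°, in the lamp's direction. I inferred this from the other filters, because the snout hides most of the green glass. The camera angles are good to only a few degrees, so the 3 mm tolerance rests on the click itself.
- **Wheel still:** the angles held between the picture before lifting and the last one.
- **Robot clear:** the tool is at z = 227 mm and away from the wheel, with no contact force beyond noise.
- **Loose things:** the lens tube, filter cell and driver looked unmoved in the final picture. The bottle and gauge blocks were not all in view, but the arm never went near them.

No check failed.

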